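# Hook the vent flap shut

## Task

Take the hooked pole from its rest, drop its hook down into the ring eye on the open vent flap, and swing the flap fully shut with it without slamming; the gripper must not touch the flap. Bed its seal by keeping a steady pull of 20 N on the shut flap for a second, never over 30 N. Then unhook the pole and lay it back in both saddles of its rest, the same way round as before, leaving the flap shut and the carton, bin and tape roll where they are.

Things in the scene. Friction and masses are not known exactly. Their poses are not given: they have to be found in the camera images.
- frame: Fixed upright frame, 320 mm wide, 345 tall, 30 thick. Origin on the bench under the middle of its front face; +x horizontal from front to back, y along its width, z up. Window 240 mm wide, from a sill 45 mm up to a head bar 310 mm up. Feet 12 mm tall reach 50 mm forward. The flap's hinge line runs along y at x = 0, 46 mm up.
- flap (a joint): Angle of the aluminium vent flap (230 x 252 mm, 0.4 kg) in the frame, rad: 0 = shut (upright, hard stop), growing to 1.0 as its top leans to the frame's +x. Stiff hinge (0.8 N m): stays where left. A spring resists shutting (0.6 N m/rad, slack at 0.9 rad). The pull at the eye grows from about 3 to 9 N as it shuts and rises sharply at the stop.
- eye (a point): Centre of the steel ring eye on the flap's front; axes turn with the flap. At flap = 0: 35 mm in front of the hinge line (x), y = 0, 155 mm above it, axes as the frame's. 7 mm wire, 21 mm inner, 35 mm outer diameter, opening facing up. Its outer side droops 0.4 rad with the flap shut, so it is level at flap = 0.4. A stem behind it joins the flap.
- pole: Loose hooked pole, 0.2 kg, balanced at its handle. Origin at the handle's centre, x towards the hook, z up as it lies. Wooden handle 100 mm long, 18 wide (y), 24 tall; steel shaft 12 mm thick from x = 50 to 200 mm, where a straight 9 mm prong turns down, its tip 39 mm below the axis. Behind: 12 mm stub from x = -50 to -100 mm, ball knob of 27 mm diameter at -108.
- hook_tip (a point): Tip of the hook's prong: 200 mm ahead and 39 mm below the pole's origin; axes as the pole's.
- rest_seat (a point): Where the pole's origin belongs in the fixed rest: on the laid pole's axis, 50.7 mm above the bench, x towards the hook end. Base plate 200 x 75 x 8 mm with two V saddles (10 mm thick, 60 mm wide, tops 72 mm above the bench) at x = -75 and +75 mm for stub and shaft; the handle between them is free.
- carton: Bystander: loose closed cardboard carton 100 x 150 x 90 mm, origin at the centre of its underside. Leave alone.
- bin: Bystander: loose open grey plastic bin 130 x 100 x 70 mm, origin at the centre of its underside. Leave alone.
- tape: Bystander: loose brown tape roll lying flat, 100 mm diameter, 48 mm tall, origin at the centre of its underside. Leave alone.
There are look-alikes about, which are no part of the job. What is shaped like the part that bears rest_seat but blue, turquoise or yellow is not meant.

How it is judged:
By the outcome, as a careful person would: the job done as asked, in the order asked, and still so for the second after the job is handed in, with the robot touching nothing.
It also fails if it takes over 67 s, if anything falls off the work surface, if the arm or the gripper's body presses on something with over 40 N, if the wrist force passes 120 N, or if a joint passes its speed limit or range.

## Robot

A 7-joint arm with a two-finger parallel gripper is mounted at the origin on the work surface. World frame = base frame: x ahead of the robot, y to its left, z up, the work surface at z = 0. Lengths are in m, angles in degrees, forces in N, time in s.
With the tool pointing down it reaches from about 0.425 to 0.95 m from the base axis. Payload 4.7 kg.
Tool frame: the origin (TCP) lies at the very end of the fingers, on their centre line; the grasp point (between the pads) lies 19 mm behind it; y points along the fingers, x is the direction in which the jaws open and shut, and the axes are right-handed (so a half turn about y gives the same grasp; the last joint's range is limited). The gripper opens to 87 mm and grips with 3 to 60 N. Pads are 19 mm wide; open, the fingers measure 117 mm over their backs; the gripper's body (75 mm by 190 mm) begins 51 mm behind the grasp point.
Start: joints at [75.579, 26.849, -2.785, 87.806, 1.381, 65.374, -4.715], TCP at [0.149, -0.658, 0.223] pointing down, gripper open.
Joint ranges: [-148.3, 148.3], [-19.14, 114.17], [-79.39, 73.82], [5.75, 140.21], [-59.74, 239.74], [12.07, 113.84], [-152.46, 152.46]. Speed limits (degrees/s): [147.25, 147.25, 180, 180, 180, 180, 180].

## Interface

Orientations are given as a 3x3 rotation matrix whose columns are the frame's x, y, z axes.
In Python, from station import bot gives the robot as it stands. Calls block until the motion is done:
- bot.movep(position, orientation): joint-space move of the TCP to a pose.
- bot.movel(position, rate=0.15, rotation=None): straight line of the TCP; rotation=None keeps the orientation; rate is the mean speed in m/s.
- bot.move_joints(angles): joint-space move.
- bot.set_gripper(opening): finger opening in m; the grip force is fixed at half the most; returns when the fingers have stopped.
- bot.dwell(seconds).
- bot.solve_ik(position, orientation): joint angles nearest the present ones, or None.
- bot.state(): the state.
- bot.read_camera(name): name is "side" or "top" or "wrist"; returns a dict with "image" (480x640x3 uint8, red, green, blue), "range_z" (480x640 float32, m along the optical axis (not along the pixel's ray), 0 where there is no reading), "vfov" (degrees; the focal length in pixels is half the picture's height over the tangent of half this angle, whatever the lens; pixels are square), "cx", "cy" (the principal point, pixels), "k1" (the pictures are not rectified: a ray, as slopes to the right and down, at radius r is drawn at 1 + k1 r^2 times it, then the intrinsics apply), "eye" and "attitude" of the camera in the world; the wrist camera has in their place "mount" (4x4, takes a point from camera to tool coordinates, whose origin is the TCP and whose axes are the tool frame's). Camera axes: x right, y down, z forward; pixel columns grow to the right and rows downward; lengths in m; the calibration is good to about 2 mm. A picture is of the moment at which its call begins: read the wrist's pose just before it.
A pose or a line that the arm cannot do raises bot.IKError and nothing moves.
- bot.close_job(): hands the job in, once; it reports no verdict.
The state is a dict: "time_s": time; "joints": joint angles; "qvel": joint speeds; "joint_efforts": joint torques, N m; "tcp_pos": TCP position; "ee_rot": TCP orientation; "contact_force": force on the tool from outside, world axes, zero at the start; "torque": the same for the moment, N m; "finger_gap": finger opening in m.
Only numpy, scipy, OpenCV 4.12 (cv2) and the standard library are available. Lean on these libraries where they do the work, as an engineer would, in place of code of your own. Each camera call takes 0.05 s, during which the arm holds its last target. There are 200 camera calls.

## Working session

There is one attempt and no reset: what is moved stays moved. The work goes in short steps, each a Python script; the robot and the scene stay as the last script left them, time stands still between calls to the robot, and variables do not carry over. Pictures are saved under pics/ and viewed, about 8 in all and at most 12, crops included, and the job is handed in when it is done.

```bash
ls; mkdir -p pics; cat > h.py <<'E'
import numpy as np, cv2
from station import bot
def save(c,name):
    cv2.imwrite('pics/'+name,cv2.cvtColor(c['image'],cv2.COLOR_RGB2BGR))
def pose(c,st=None):
    if 'eye' in c: return np.array(c['eye']),np.array(c['attitude']).reshape(3,3)
    M=np.array(c['mount']);R=np.array(st['ee_rot']).reshape(3,3)
    return np.array(st['tcp_pos'])+R@M[:3,3],R@M[:3,:3]
def slopes(c,uv):
    uv=np.atleast_2d(np.array(uv,float)); f=240/np.tan(np.radians(c['vfov'])/2)
    K=np.array([[f,0,c['cx']],[0,f,c['cy']],[0,0,1]])
    return cv2.undistortPoints(uv.reshape(-1,1,2),K,np.array([c['k1'],0,0,0.]))[:,0]
def ray(c,uv,st=None):
    e,A=pose(c,st); s=slopes(c,uv); return e,(A@np.c_[s,np.ones(len(s))].T).T
def onplane(c,uv,z,st=None):
    e,d=ray(c,uv,st); return e+d*((z-e[2])/d[:,2])[:,None]
def cloud(c,uv,st=None):
    uv=np.atleast_2d(uv).astype(int); e,d=ray(c,uv,st); r=c['range_z'][uv[:,1],uv[:,0]]
    return e+d*r[:,None]
E
python3 - <<'E'
from h import *
import pickle
s=bot.state();print({k:np.round(v,3) for k,v in s.items()})
for n in ['side','top']:
    c=bot.read_camera(n);save(c,n+'0.png');pickle.dump(c,open(n+'0.pkl','wb'))
    print(n,{k:np.round(v,4) for k,v in c.items() if k not in('image','range_z')})
E
```

```text
pics
{'time_s': np.float64(0.0), 'joints': array([75.577, 26.897, -2.784, 87.874,  1.383, 65.376, -4.713]), 'qvel': array([ 0.033,  0.117,  0.043, -0.017, -0.03 , -0.105, -0.036]), 'joint_efforts': array([ 1.0000e-03, -5.0797e+01, -8.1000e-02, -2.3615e+01, -6.1000e-02,
        3.8000e-02,  0.0000e+00]), 'tcp_pos': array([ 0.149, -0.658,  0.222]), 'ee_rot': array([[ 0.221, -0.001,  0.975],
       [-0.975,  0.002,  0.221],
       [-0.002, -1.   , -0.   ]]), 'contact_force': array([-0.61 , -0.11 ,  0.085]), 'torque': array([ 0.018, -0.051,  0.007]), 'finger_gap': np.float64(0.087)}
side {'vfov': np.float64(47.7739), 'cx': np.float64(324.3146), 'cy': np.float64(240.9357), 'k1': np.float64(-0.168), 'eye': array([-0.1808, -1.1892,  1.0819]), 'attitude': array([[ 0.8529, -0.3039,  0.4246],
       [-0.5221, -0.4964,  0.6935],
       [-0.    , -0.8131, -0.5821]])}
top {'vfov': np.float64(51.4973), 'cx': np.float64(319.2762), 'cy': np.float64(233.559), 'k1': np.float64(-0.0878), 'eye': array([ 0.2245, -0.0422,  1.436 ]), 'attitude': array([[-0.1393, -0.9657,  0.2189],
       [-0.9902,  0.1365, -0.0281],
       [-0.0027, -0.2207, -0.9753]])}
```

View pics/top0.png

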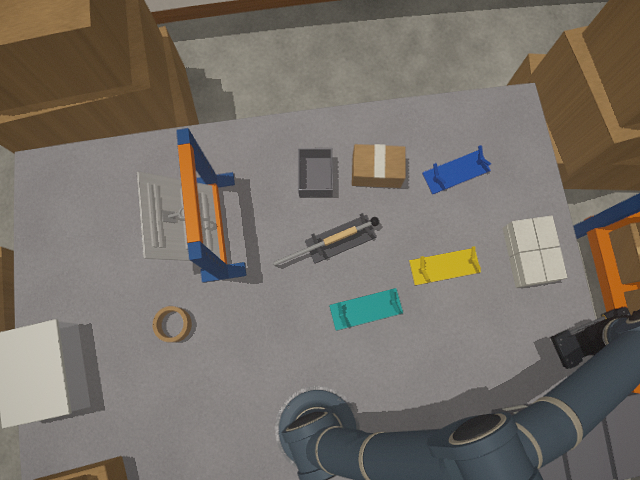

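View pics/side0.png

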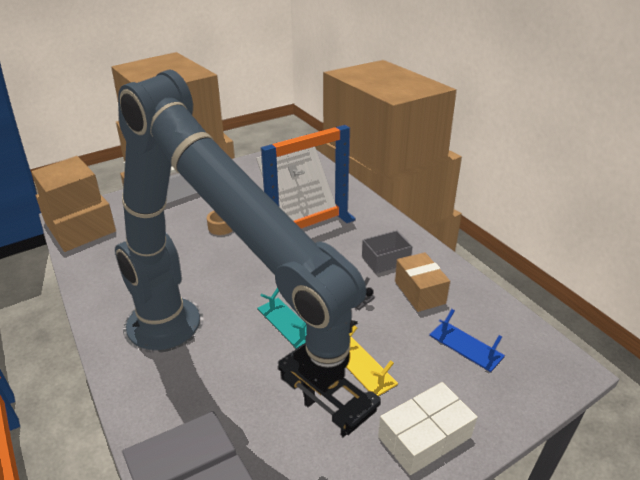

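Top view: the frame is at about (205,205), with the flap leaning left (world +y) and its eye near (172,217). The pole lies in the dark grey rest at (343,238), hook end (278,265), knob (375,221). Rest look-alikes are blue (457,170), yellow (445,266) and turquoise (367,309). I choose the grey one, because it holds the pole.

```bash
python3 - <<'E'
from h import *
import pickle
c=pickle.load(open('top0.pkl','rb'));im=c['image']
hsv=cv2.cvtColor(im,cv2.COLOR_RGB2HSV)
print('hsv',hsv[238,343],hsv[160,185],hsv[140,185],hsv[221,375],hsv[254,300])
# handle
def comp(m,box):
    z=np.zeros_like(m);x0,y0,x1,y1=box;z[y0:y1,x0:x1]=m[y0:y1,x0:x1]
    n,l,s,ce=cv2.connectedComponentsWithStats(z);i=1+np.argmax(s[1:,4]);ys,xs=np.where(l==i);return np.c_[xs,ys]
wood=comp(cv2.inRange(hsv,(8,60,100),(28,255,255)),(300,215,380,260))
P=cloud(c,wood);print('handle n',len(P),'med',np.median(P,0),'top z',np.percentile(P[:,2],90))
Q=onplane(c,wood,0.0627);m=Q.mean(0);u,s,v=np.linalg.svd(Q-m);print('handle center',m,'dir',v[0],'len',np.ptp((Q-m)@v[0]))
for n,uv in dict(knob=(375,221),hookend=(278,265)).items(): print(n,cloud(c,[uv]),onplane(c,[uv],0.0507))
ora=comp(cv2.inRange(hsv,(3,150,120),(18,255,255)),(170,125,205,260)) 
P=cloud(c,ora);top=P[P[:,2]>0.30];print('head bar',len(top),np.median(top,0),np.percentile(top[:,2],[5,50,95]))
Q=top;m=Q.mean(0);v=np.linalg.svd(Q[:,:2]-m[:2])[2];print(v)
blue=cv2.inRange(hsv,(100,120,50),(125,255,255));blue[:, 260:]=0;blue[:120]=0;blue[290:]=0
ys,xs=np.where(blue>0);P=cloud(c,np.c_[xs,ys]);t=P[(P[:,2]>0.335)&(P[:,2]<0.355)];print('post tops',len(t))
for g in (t[t[:,0]>t[:,0].mean()],t[t[:,0]<t[:,0].mean()]): print(g.mean(0),g.min(0),g.max(0))
r=cv2.minAreaRect(t[:,:2].astype(np.float32)*1000);print('rect of tops mm',r,cv2.boxPoints(r))
# eye region and flap
for uv in [(172,217),(150,215),(155,185),(145,250),(210,215)]: print(uv,cloud(c,[uv]))
cv2.imwrite('pics/crop1.png',cv2.resize(cv2.cvtColor(im[120:300,120:400],cv2.COLOR_RGB2BGR),None,fx=2.8,fy=2.8,interpolation=cv2.INTER_CUBIC))
E
```

```text
hsv [16 70 91] [ 15 202 197] [108 148 124] [ 0 24 53] [ 13  15 117]
handle n 256 med [ 0.52023425 -0.13840825  0.06268639] top z 0.06642696602074982
handle center [ 0.51970395 -0.13851269  0.0627    ] dir [ 0.26571989 -0.96405028 -0.        ] len 0.10045784100605687
knob [[ 0.54644058 -0.24386721  0.06457268]] [[ 0.54969736 -0.24590677  0.0507    ]]
hookend [[0.47001957 0.04862332 0.00271031]] [[0.46179842 0.04558098 0.0507    ]]
head bar 1271 [0.60458073 0.21102054 0.34584011] [0.34224962 0.34584011 0.34960824]
[[-0.99661753 -0.0821797 ]
 [-0.0821797   0.99661753]]
post tops 387
[0.74997304 0.21341244 0.34578879] [0.7313041  0.19962125 0.33502313] [0.76891247 0.22833139 0.35231438]
[0.47056018 0.20889801 0.34561191] [0.45103488 0.19513265 0.33758241] [0.49027209 0.22327922 0.3528538 ]
rect of tops mm ((609.9683227539062, 211.64175415039062), (317.74639892578125, 28.388423919677734), 0.9458742737770081) [[450.88245 223.21136]
 [451.35107 194.82681]
 [769.0542  200.07214]
 [768.5856  228.4567 ]]
(172, 217) [[0.60728885 0.3010836  0.17203623]]
(150, 215) [[0.60651205 0.34470308 0.21892433]]
(155, 185) [[0.6877425  0.3287069  0.21243204]]
(145, 250) [[0.51355588 0.35840748 0.23358082]]
(210, 215) [[0.63117113 0.2211898  0.06100267]]
```

View pics/crop1.png

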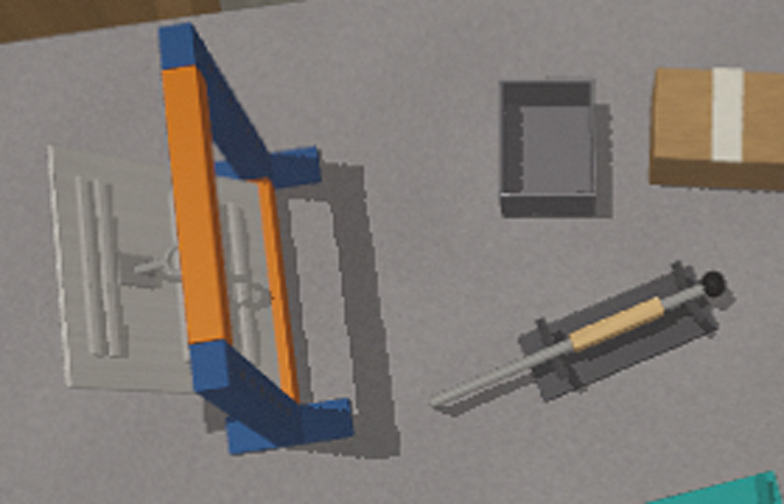

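The crop confirms the choice: the pole lies in the grey rest with its handle at about (617,322) and knob at (712,283). The eye sits half behind the head bar at crop (175,262). Next I look from above with the wrist camera.

```bash
cat >> h.py <<'E'
Rz=lambda a:np.array([[np.cos(a),-np.sin(a),0],[np.sin(a),np.cos(a),0],[0,0,1.]])
def tool(yaw,pitch=0,flip=1):
    """tool rotation for a pole whose hook points along yaw; tool y down, x across, z along -/+ pole"""
    p=np.array([np.cos(yaw),np.sin(yaw),0]); l=np.array([-p[1],p[0],0])
    y=np.array([0,0,-1.]); x=flip*l; z=np.cross(x,y)
    return np.c_[x,y,z]
E
python3 - <<'E'
from h import *
import pickle
for f in (1,-1):
    for n,p,y in (('rest',[.5197,-.1385,.22],105.5),('hook',[.61,.07,.19],90.9),('shut',[.61,-.038,.19],90.9)):
        q=bot.solve_ik(np.array(p),tool(np.radians(y),flip=f));print(f,n,None if q is None else np.round(q,1))
c=bot.read_camera('wrist');print(c['vfov'],np.round(c['mount'],3))
E
```

```text
1 rest [ -38.3   23.5   64.4  109.1  -24.    62.4 -128.8]
1 hook [ 33.6  39.5 -67.5  96.2  38.4  71.  138.4]
1 shut [ -43.    35.4   63.8  101.5  -34.8   65.6 -147.2]
-1 rest [ 42.2  18.5 -39.3 105.   13.3  61.1  13.5]
-1 hook [ 24.2  31.  -49.2  96.6  25.6  64.3 -31.4]
-1 shut [ 29.4  28.1 -41.1  97.3  20.5  62.3 -17.1]
66.47369985179962 [[ 1.    -0.001  0.001 -0.001]
 [-0.001 -0.271  0.963 -0.161]
 [-0.    -0.963 -0.271  0.075]
 [ 0.     0.     0.     1.   ]]
```

```bash
python3 - <<'E'
from h import *
import pickle
R0=tool(np.radians(105.5),flip=-1)
bot.movep(np.array([.5197,-.1385,.20]),R0)
s=bot.state();c=bot.read_camera('wrist');save(c,'w1.png');pickle.dump((c,s),open('w1.pkl','wb'));print(s['time_s'],s['tcp_pos'])
def tilt(yaw,a):
    R=tool(yaw,flip=-1); x=R[:,0]; return cv2.Rodrigues(x*a)[0]@R
best=None
for a in (50,40,30):
  for sg in (1,-1):
    R=tilt(np.radians(90.9),np.radians(a*sg))
    if R[1,1]<0: continue
    for y in (.0,.04,-.04):
      for z in (.30,.25,.35):
        q=bot.solve_ik(np.array([.61,y,z]),R)
        if q is not None: print(a*sg,y,z,np.round(q,0))
E
```

```text
2.425 [ 0.51956036 -0.14001603  0.19985762]
50 0.0 0.3 [ 48.  34. -45.  90. -28.  74.  18.]
50 0.0 0.25 [ 47.  37. -44.  93. -26.  69.  20.]
50 0.0 0.35 [ 48.  31. -45.  87. -29.  78.  15.]
50 0.04 0.3 [ 46.  33. -46.  92. -28.  70.  16.]
50 0.04 0.25 [ 45.  36. -46.  95. -27.  66.  18.]
50 0.04 0.35 [ 46.  30. -46.  89. -30.  75.  13.]
50 -0.04 0.3 [ 49.  35. -43.  88. -27.  77.  19.]
50 -0.04 0.25 [ 49.  38. -43.  91. -25.  73.  22.]
50 -0.04 0.35 [ 49.  33. -44.  85. -28.  81.  17.]
40 0.0 0.3 [ 44.  30. -44.  90. -21.  72.  12.]
40 0.0 0.25 [ 45.  33. -44.  93. -19.  67.  14.]
40 0.0 0.35 [ 44.  28. -44.  86. -22.  77.  10.]
40 0.04 0.3 [ 42.  29. -45.  92. -21.  69.  10.]
40 0.04 0.25 [ 42.  32. -45.  95. -20.  64.  12.]
40 0.04 0.35 [ 42.  27. -45.  88. -22.  74.   8.]
40 -0.04 0.3 [ 46.  31. -42.  88. -20.  75.  14.]
40 -0.04 0.25 [ 47.  34. -43.  91. -18.  70.  16.]
40 -0.04 0.35 [ 46.  29. -42.  84. -21.  80.  12.]
30 0.0 0.3 [ 41.  27. -43.  90. -13.  71.   6.]
30 0.0 0.25 [ 41.  30. -43.  93. -11.  66.   7.]
30 0.0 0.35 [ 41.  25. -43.  86. -14.  76.   5.]
30 0.04 0.3 [ 38.  26. -44.  91. -13.  69.   3.]
30 0.04 0.25 [ 38.  29. -44.  94. -11.  64.   4.]
30 0.04 0.35 [ 38.  24. -44.  87. -14.  74.   2.]
30 -0.04 0.3 [ 43.  28. -42.  88. -12.  73.   9.]
30 -0.04 0.25 [ 43.  30. -42.  92. -11.  68.  10.]
30 -0.04 0.35 [ 43.  26. -42.  84. -13.  79.   7.]
```

View pics/w1.png

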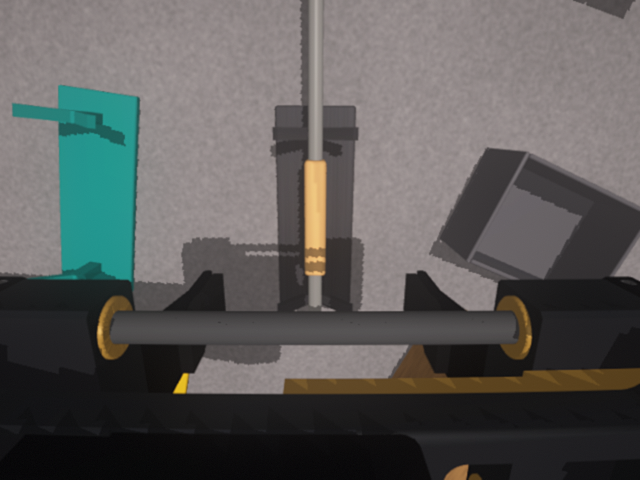

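```bash
python3 - <<'E'
from h import *
import pickle
c,s=pickle.load(open('w1.pkl','rb'));hsv=cv2.cvtColor(c['image'],cv2.COLOR_RGB2HSV)
m=cv2.inRange(hsv,(8,60,60),(28,255,255));m[:, :290]=0;m[:,340:]=0;m[:140]=0;m[290:]=0
ys,xs=np.where(m>0);uv=np.c_[xs,ys]
P=cloud(c,uv,s);print('top z',np.percentile(P[:,2],[25,50,90]))
Q=onplane(c,uv,.0627,s);r=cv2.minAreaRect((Q[:,:2]*1000).astype(np.float32));print('handle',r)
# shaft axis from depth/mask: rows above the handle
for row in (10,60,120):
    g=hsv[row,290:345];  xs2=290+np.where((g[:,1]<60)&(g[:,2]>110)&(np.abs(c['range_z'][row,290:345]-np.median(c['range_z'][row,312:320]))<.015))[0]
    print(row,xs2.min(),xs2.max(),onplane(c,[(xs2.mean(),row)],.0567,s))
R=tool(np.radians(90.9),flip=-1);R=cv2.Rodrigues(R[:,0]*np.radians(50))[0]@R
bot.movep(np.array([.61,0,.25]),R)
bot.dwell(.2)
s=bot.state();c=bot.read_camera('wrist');save(c,'w2.png');pickle.dump((c,s),open('w2.pkl','wb'));print(s['time_s'],s['tcp_pos'])
E
```

```text
top z [0.0605174  0.06126596 0.06228824]
handle ((519.81298828125, -135.4163360595703), (19.18206787109375, 99.70556640625), 15.7886323928833)
10 309 322 [[0.47841129 0.01806674 0.0567    ]]
60 309 322 [[ 0.48762243 -0.01542079  0.0567    ]]
120 309 321 [[ 0.49898592 -0.05822455  0.0567    ]]
3.3917 [0.60930274 0.00092916 0.25066504]
```

View pics/w2.png

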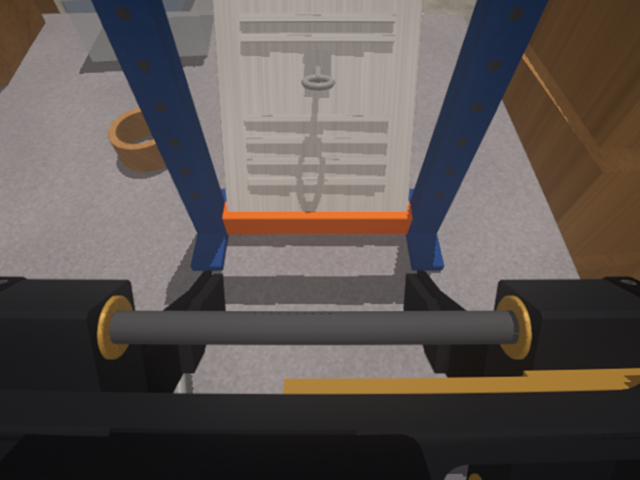

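The eye ring is at (318,81) in the wrist view, facing the camera on the flap's centre line. The shape at (312,185) is its shadow.

```bash
python3 - <<'E'
from h import *
import pickle
c,s=pickle.load(open('w2.pkl','rb'))
u,v=np.meshgrid(np.arange(225,410,2),np.arange(5,205,2));uv=np.c_[u.ravel(),v.ravel()];r=c['range_z'][uv[:,1],uv[:,0]];uv=uv[r>0]
P=cloud(c,uv,s)
P=P[(P[:,1]>.19)&(P[:,1]<.42)]
# RANSAC plane
rng=np.random.default_rng(0);b=None
for _ in range(300):
    a=P[rng.choice(len(P),3,0)];n=np.cross(a[1]-a[0],a[2]-a[0]);n/=np.linalg.norm(n)
    k=abs((P-a[0])@n)<.003
    if b is None or k.sum()>b.sum(): b=k
m=P[b].mean(0);n=np.linalg.svd(P[b]-m)[2][2];n*=np.sign(-n[1])
print('plane',b.sum(),len(P),m,n,'theta',np.arctan2(n[2],-n[1]), 'dist hinge',(np.array([.6103,.1966,.046])-m)@n)
# ring: pixels nearer than plane
u,v=np.meshgrid(np.arange(290,350),np.arange(60,100));uv=np.c_[u.ravel(),v.ravel()]
Q=cloud(c,uv,s);h=(Q-m)@n;k=(h>.014)&(h<.09);print(k.sum())
R=Q[k];print('ring bbox',uv[k].min(0),uv[k].max(0),'pts',R.mean(0),R.min(0),R.max(0))
rr=cv2.minEnclosingCircle(uv[k].astype(np.float32));print(rr)
mm=R.mean(0);print('ring normal',np.linalg.svd(R-mm)[2][2], 'midbox',(R.min(0)+R.max(0))/2)
for th in (.6,.65,.7,.75):
    X=-.035*np.cos(th)+.155*np.sin(th);print(th,'pred',.6103-.016*X,.1966+X,.046+.155*np.cos(th)+.035*np.sin(th))
# posts in wrist view
hsv=cv2.cvtColor(c['image'],cv2.COLOR_RGB2HSV)
o=cv2.inRange(hsv,(3,150,100),(18,255,255));o[:195]=0;o[245:]=0
ys,xs=np.where(o>0);S=cloud(c,np.c_[xs,ys],s);S=S[S[:,2]>.02];t=S[S[:,2]>.04];print('sill',S.min(0),S.max(0),'front face y',np.median(S[S[:,2]<.04][:,1]),'x mid',(np.percentile(S[:,0],1)+np.percentile(S[:,0],99))/2)
z=S[S[:,2]<.04];print(np.polyfit(z[:,0],z[:,1],1))
im=c['image'][50:110,280:360];cv2.imwrite('pics/eye.png',cv2.resize(cv2.cvtColor(im,cv2.COLOR_RGB2BGR),None,fx=8,fy=8))
E
```

```text
plane 7650 9264 [0.60875433 0.28845931 0.1426702 ] [ 0.01512482 -0.78857199  0.61475642] theta 0.662166271270723 dist hinge 0.013032433618829132
452
ring bbox [302  68] [334  89] pts [0.60927958 0.26608605 0.19058297] [0.59316535 0.2487348  0.18034823] [0.62613027 0.3016541  0.19647538]
((317.953125, 81.0), 16.078102111816406)
ring normal [ 0.0039828  -0.22897845 -0.97342334] midbox [0.60964781 0.27519445 0.1884118 ]
0.6 pred 0.6093618746103296 0.25523283685439174 0.1936895068798264
0.65 pred 0.609244944640962 0.26254095993986915 0.19057451297586506
0.7 pred 0.6091306517605298 0.269684264966885 0.18709815808241492
0.75 pred 0.6090192816417114 0.27664489739303305 0.18326913127625893
sill [ 0.49024017 -0.07380835  0.02000378] [0.73035325 0.23094021 0.41092446] front face y 0.19994222472043896 x mid 0.6104382122976075
[0.01890447 0.18839791]
```

View pics/eye.png

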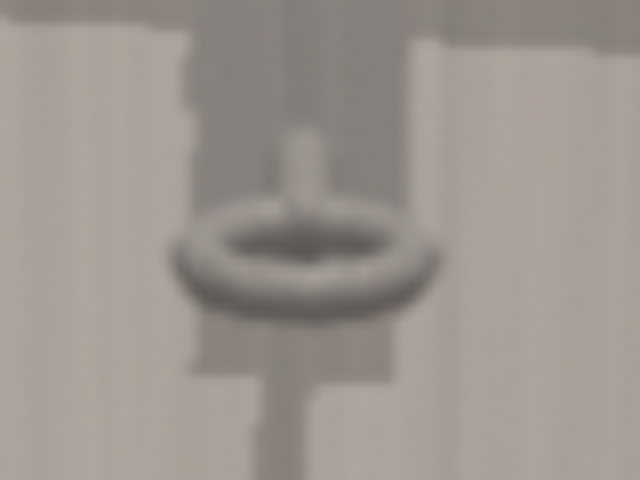

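Measured eye: (0.609, 0.2655, 0.190), flap about 0.66 rad, hinge y about 0.198. Depth, plane fit and geometry agree within 2 mm. Now I grasp the pole.

```bash
python3 - <<'E'
from h import *
import pickle
yaw=np.radians(105.4);R=tool(yaw,flip=-1);C=np.array([.5198,-.1370,0])
bot.movep(C+[0,0,.15],R)
bot.movel(C+[0,0,.030],rate=.12)
s=bot.state();print('at',s['tcp_pos'],s['contact_force'])
bot.set_gripper(0.0)
s=bot.state();print('gap',s['finger_gap'],s['contact_force'],s['torque'],s['tcp_pos'])
bot.movel(C+[0,0,.030+.10],rate=.1);bot.dwell(.2)
s=bot.state();c=bot.read_camera('wrist');pickle.dump((c,s),open('w3.pkl','wb'));save(c,'w3.png')
print('gap',s['finger_gap'],s['contact_force'],s['torque'],s['tcp_pos'],s['time_s'])
cs=bot.read_camera('side');save(cs,'s3.png');pickle.dump(cs,open('s3.pkl','wb'))
ct=bot.read_camera('top');pickle.dump(ct,open('t3.pkl','wb'))
a=c['image'];b=cs['image'];t=ct['image'][180:300,240:400];t=cv2.resize(t,(640,480))
cv2.imwrite('pics/m3.png',cv2.cvtColor(cv2.resize(np.vstack([np.hstack([a,b]),np.hstack([t,t*0])]),(800,600),interpolation=cv2.INTER_AREA),cv2.COLOR_RGB2BGR))
E
```

```text
at [ 0.52041537 -0.13708379  0.03060557] [-0.21524633 -0.56403981 -1.01704379]
gap 0.017878404050378518 [0.47599925 0.15725111 0.29143125] [-0.03486535  0.09649235 -0.03409974] [ 0.51942864 -0.13707149  0.02989445]
gap 0.017954383184402716 [ 0.41446944 -0.23916917 -2.90849367] [ 0.03530599 -0.13062579  0.04365445] [ 0.51945144 -0.13687945  0.12939017] 7.8
```

View pics/m3.png

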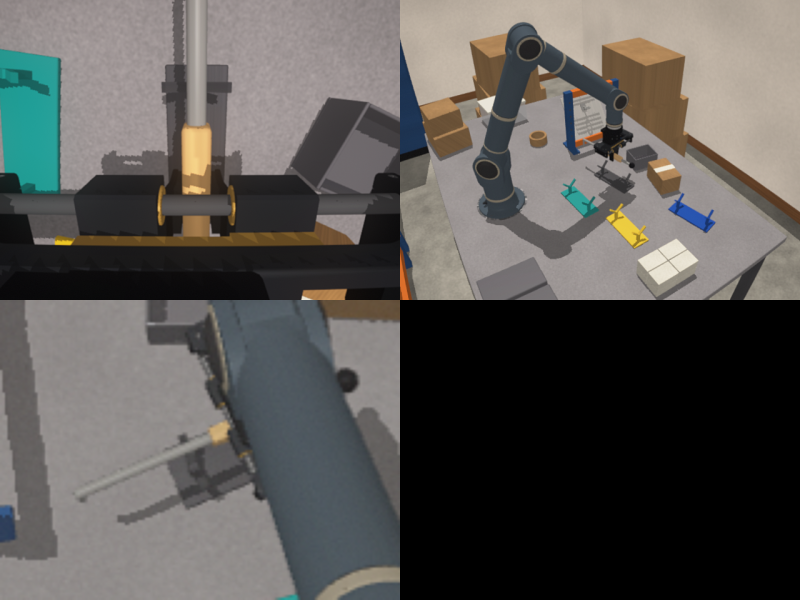

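Held level: the handle's front end is at about (315,200) in the wrist view, and the hook end at about (272,258) in the top view. I now measure the hook in the tool frame.

```bash
python3 - <<'E'
from h import *
import pickle
c,s=pickle.load(open('w3.pkl','rb'));T=np.array(s['tcp_pos']);R=np.array(s['ee_rot']).reshape(3,3)
hsv=cv2.cvtColor(c['image'],cv2.COLOR_RGB2HSV);m=cv2.inRange(hsv,(8,60,60),(28,255,255))
ends=[]
for u in range(300,330,4):
    v=np.where(m[150:260,u]>0)[0]
    if len(v): ends.append(150+v.min())
print('end rows',ends)
zt=T[2]+.0207+.012
loc=lambda X:(X-T)@R
print('handle end top local(x,y,z)',loc(onplane(c,[(315,np.median(ends))],zt,s)))
row=int(np.median(ends))+15
w=np.where(m[row,270:360]>0)[0]+270;print('handle row',row,w.min(),w.max(),loc(onplane(c,[(w.mean(),row)],zt,s)))
for row in (5,60,120,160):
    rz=c['range_z'][row,280:350];k=280+np.where((rz>0)&(rz<np.nanmedian(c['range_z'][row,312:318])+.02))[0]
    L=loc(cloud(c,[(k.mean().round(),row)],s))[0];print('shaft',row,k.min(),k.max(),L, loc(onplane(c,[(k.mean(),row)],T[2]+.0267,s))[0])
ct=pickle.load(open('t3.pkl','rb'));h=cv2.cvtColor(ct['image'],cv2.COLOR_RGB2HSV)
d=ct['range_z']; u,v=np.meshgrid(np.arange(262,332),np.arange(230,268));uv=np.c_[u.ravel(),v.ravel()]
P=cloud(ct,uv);k=(P[:,2]>.125)&(P[:,2]<.175);L=loc(P[k]);k2=(L[:,2]>.055)&(abs(L[:,0])<.03);print('top shaft n',k2.sum(),'z max',np.percentile(L[k2,2],[95,99,100]),'height',np.median(P[k][k2][:,2]))
q=onplane(ct,uv[k][k2],T[2]+.0267);q=loc(q);print('onplane end',q[:,2].max(),np.polyfit(q[:,2],q[:,0],1))
E
```

```text
end rows [np.int64(200), np.int64(201), np.int64(201), np.int64(202), np.int64(202), np.int64(201), np.int64(201), np.int64(200)]
handle end top local(x,y,z) [[ 0.00136486 -0.03266264  0.0516096 ]]
handle row 216 289 338 [[ 0.00082736 -0.0326662   0.04614971]]
shaft 5 298 331 [ 0.00104085 -0.02583599  0.11604617] [ 0.0012047  -0.02661427  0.11581247]
shaft 60 298 330 [ 0.00103245 -0.02770085  0.09877204] [ 0.00103278 -0.02662675  0.09895992]
shaft 120 299 329 [ 0.00102393 -0.02585235  0.07940515] [ 0.00112924 -0.02664155  0.07938193]
shaft 160 299 329 [ 0.00101758 -0.02533526  0.06541245] [ 0.00101732 -0.02665185  0.06550962]
top shaft n 257 z max [0.19513319 0.20022123 0.20189028] height 0.1557543420314773
onplane end 0.20175201534975715 [-0.00076144  0.00069035]
```

```bash
cat >> h.py <<'E'
YAW=np.radians(91.0);PD=np.array([np.cos(YAW),np.sin(YAW),0]);RH=tool(YAW,flip=-1)
def tcp_for(hx,hy,axis_z): return np.array([hx,hy,0])-.200*PD+np.array([0,0,axis_z-.0207])
E
python3 - <<'E'
from h import *
import pickle
C=np.array([.5198,-.1370,0])
bot.movel(C+[0,0,.222],rate=.15)
bot.movep(tcp_for(.609+.0025,.2655-.145,.243),RH)
bot.movel(tcp_for(.609,.2655,.243),rate=.12);bot.dwell(.3)
s=bot.state();print(s['tcp_pos'],tcp_for(.609,.2655,.243),s['contact_force'],s['time_s'])
out=[]
for n,b in (('side',(250,130,360,230)),('top',(130,170,240,270))):
    c=bot.read_camera(n);pickle.dump(c,open(n+'4.pkl','wb'));im=c['image'][b[1]:b[3],b[0]:b[2]];out.append(cv2.resize(im,(400,int(400*im.shape[0]/im.shape[1])),interpolation=cv2.INTER_CUBIC))
c=bot.read_camera('wrist')
cv2.imwrite('pics/m4.png',cv2.cvtColor(np.hstack(out),cv2.COLOR_RGB2BGR))
E
```

```text
[0.61254414 0.06512187 0.22228427] [0.61249048 0.06553046 0.2223    ] [-0.09252755 -0.53013061 -2.44148492] 10.8917
```

View pics/m4.png

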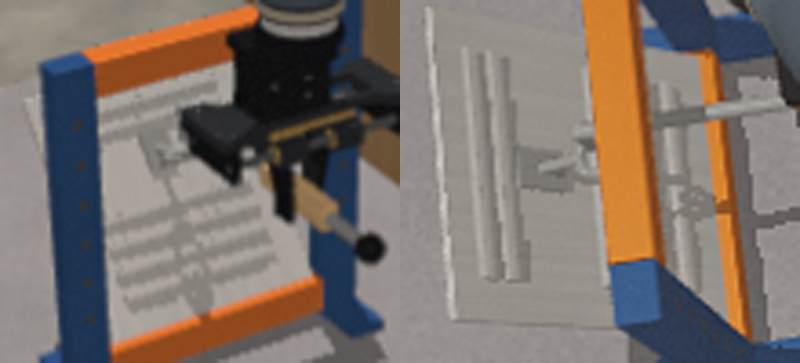

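Top crop: the hook end shows at about (580,140) with the ring just below it at (580,165). The side view of the eye is blocked by the gripper. I compare projections to check the alignment.

```bash
python3 - <<'E'
from h import *
import pickle
c=pickle.load(open('top4.pkl','rb'));c0=pickle.load(open('top0.pkl','rb'))
e,A=pose(c);f=240/np.tan(np.radians(c['vfov'])/2);K=np.array([[f,0,c['cx']],[0,f,c['cy']],[0,0,1]])
pr=lambda X:cv2.projectPoints(np.array(X,float).reshape(-1,1,3),cv2.Rodrigues(A.T)[0],-A.T@e,K,np.array([c['k1'],0,0,0.]))[0][:,0]
print('eye c',pr([.609,.2655,.190]),'hook end top',pr([.609,.270,.245]),'tip',pr([.609,.2655,.204]))
t=np.linspace(0,2*np.pi,60);n=np.array([.0,.26,.966]);n/=np.linalg.norm(n);b=np.cross(n,[1,0,0])
ring=lambda r:pr([.609,.2655,.190]+r*(np.cos(t)[:,None]*np.array([1,0,0])+np.sin(t)[:,None]*b))
# hook depth points visible left of head bar / end
u,v=np.meshgrid(np.arange(172,192),np.arange(200,222));uv=np.c_[u.ravel(),v.ravel()];P=cloud(c,uv);P0=cloud(c0,uv)
k=(P[:,2]>.225)&(P[:,2]<.26);print('hook pts',k.sum(),uv[k].min(0) if k.any() else '',P[k].mean(0),P[k].max(0))
k=(P0[:,2]>.178)&(P0[:,2]<.205)&(P0[:,1]<.29);print('ring pts',k.sum(),uv[k].min(0),P0[k].mean(0),P0[k].min(0),P0[k].max(0))
S=6;x0,y0=150,185
out=[]
for cc in (c0,c):
    im=cv2.resize(cc['image'][y0:y0+60,x0:x0+65],None,fx=S,fy=S,interpolation=cv2.INTER_CUBIC)
    for r in (.0105,.0175): cv2.polylines(im,[(((ring(r)-[x0,y0])+.5)*S).astype(np.int32)],True,(255,0,0),1)
    q=((pr([.609,.2655,.243])[0]-[x0,y0]+.5)*S).astype(int);cv2.circle(im,tuple(int(i) for i in q),3,(0,255,0),1)
    out.append(im)
cv2.imwrite('pics/m5.png',cv2.cvtColor(np.hstack(out),cv2.COLOR_RGB2BGR))
E
```

```text
eye c [[183.37159104 212.76371111]] hook end top [[175.75062227 207.27779564]] tip [[181.92690308 211.34921373]]
hook pts 36 [177 203] [0.61001663 0.25790909 0.2462678 ] [0.6170526  0.26678524 0.25733543]
ring pts 58 [175 206] [0.60996466 0.27444071 0.19093299] [0.59311659 0.26315246 0.18319631] [0.62694523 0.28784677 0.19767785]
```

View pics/m5.png

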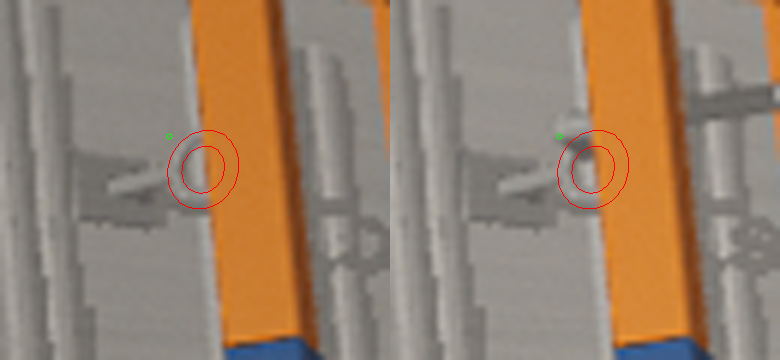

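The ring overlay fits the picture, and the hook's sideways alignment matches within 1 mm. The hook end looks about 2 mm short along the pole, so I add 1.5 mm and lower it while watching the force.

```bash
python3 - <<'E'
from h import *
import pickle
hx,hy=.609,.267
bot.movel(tcp_for(hx,hy,.243),rate=.05)
f0=np.array(bot.state()['contact_force'])
for a in (.232,.224,.216,.210,.206):
    bot.movel(tcp_for(hx,hy,a),rate=.06)
    s=bot.state();d=np.array(s['contact_force'])-f0;print(a,np.round(d,2),np.round(s['torque'],2),np.round(s['tcp_pos'],4),s['time_s'])
    if np.linalg.norm(d)>5: print('STOP');break
c=bot.read_camera('top');pickle.dump(c,open('top6.pkl','wb'))
S=6;im=cv2.resize(c['image'][175:245,150:215],None,fx=S,fy=S,interpolation=cv2.INTER_CUBIC)
cv2.imwrite('pics/m6.png',cv2.cvtColor(im,cv2.COLOR_RGB2BGR))
E
```

```text
0.232 [-0.9   0.31  0.01] [-0.03 -0.1  -0.02] [0.612  0.0668 0.2104] 11.625
0.224 [-0.49 -0.43 -0.94] [-0.05 -0.13  0.01] [0.6121 0.0669 0.2027] 11.9083
0.216 [-0.99  0.35 -0.7 ] [ 0.01 -0.09  0.09] [0.6121 0.0669 0.1947] 12.1917
0.21 [-0.59 -0.33 -0.22] [-0.02 -0.09 -0.02] [0.6122 0.067  0.1888] 12.4417
0.206 [ 0.14 -0.21  0.61] [-0.02 -0.14 -0.02] [0.6123 0.067  0.185 ] 12.6917
```

View pics/m6.png

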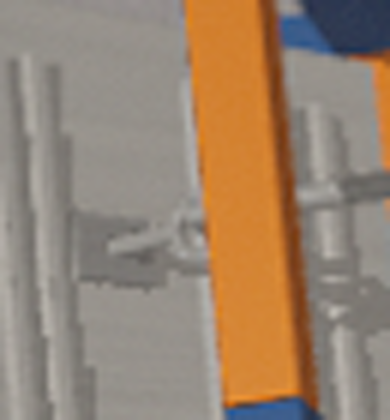

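The prong went down with no contact force and lies inside the ring. Now I pull along the arc.

```bash
cat >> h.py <<'E'
def eye(th):
    return .198-.035*np.cos(th)+.155*np.sin(th), .046+.155*np.cos(th)+.035*np.sin(th)
def hookpt(th,back=.005):
    y,z=eye(th); x=.609+(y-back-.267)*PD[0]/PD[1]; return tcp_for(x,y-back,z+.0165)
E
python3 - <<'E'
from h import *
f0=np.array([-.6,-.5,-2.6])
for th in (.66,.6,.5,.4,.3,.2,.12):
    bot.movel(hookpt(th),rate=.05)
    s=bot.state();d=np.array(s['contact_force'])-f0;print(th,np.round(d,2),np.round(s['torque'],2),np.round(s['tcp_pos'],4),round(s['time_s'],2),round(s['finger_gap'],4))
    if np.linalg.norm(d)>15: print('STOP');break
    if th==.4 and d[1]<1.5: print('no pull');break
E
```

```text
0.66 [-0.06  3.39 -0.36] [ 0.44 -0.02  0.04] [0.6125 0.0608 0.1859] 13.03 0.0174
0.6 [-0.06  6.36 -1.01] [ 0.99 -0.08  0.01] [0.6126 0.0539 0.1897] 13.37 0.0177
0.5 [ 0.57  5.89 -0.37] [ 1.01 -0.09  0.  ] [0.6128 0.0388 0.1947] 13.83 0.0178
0.4 [ 0.86  6.36 -1.37] [ 0.96 -0.07  0.  ] [0.613  0.0233 0.1982] 14.3 0.0176
0.3 [ 0.57  6.68 -0.83] [ 1.04 -0.13 -0.07] [0.6133 0.0077 0.2002] 14.77 0.0178
0.2 [ 0.3   6.27 -1.47] [ 1.04 -0.13 -0.04] [ 0.6135 -0.008   0.2005] 15.23 0.0175
0.12 [ 0.76  6.19 -1.3 ] [ 1.12 -0.12  0.02] [ 0.6137 -0.0204  0.1997] 15.64 0.0179
```

```bash
python3 - <<'E'
from h import *
f0=np.array([-.6,-.5,-2.6])
def F():
    a=[]
    for _ in range(4): bot.dwell(.02);a.append(bot.state()['contact_force'])
    return np.mean(a,0)-f0
for th in (.08,.05): bot.movel(hookpt(th),rate=.03)
f=F();print(np.round(f,2),bot.state()['time_s'])
p=hookpt(.05).copy(); zend=hookpt(0)[2]
y=p[1]
for i in range(60):
    step=.0010 if f[1]<9.5 else .0004
    y-=step; p=p-step*PD; p[2]=zend if y<hookpt(0)[1] else p[2]
    bot.movel(p,rate=.012); f=F(); s=bot.state()
    print(i,round(y,4),np.round(f,2),np.round(s['torque'],2)[0],np.round(s['tcp_pos'],4),round(s['time_s'],2))
    if f[1]>16 or s['time_s']>25: break
np.save('p.npy',p)
E
```

```text
[ 0.86  8.81 -1.75] 16.375
0 -0.0352 [ 0.93  9.25 -2.29] 1.61 [ 0.6139 -0.0307  0.1982] 16.69
1 -0.0362 [ 1.24  9.9  -2.12] 1.71 [ 0.6139 -0.0315  0.1981] 17.01
2 -0.0366 [ 0.82 10.03 -2.21] 1.72 [ 0.614  -0.0318  0.1982] 17.32
3 -0.037 [ 1.01  9.96 -2.37] 1.79 [ 0.614  -0.0321  0.1982] 17.64
4 -0.0374 [ 1.15 10.32 -2.23] 1.73 [ 0.614  -0.0324  0.1982] 17.96
5 -0.0378 [ 0.9  10.16 -1.61] 1.8 [ 0.614  -0.0329  0.1982] 18.27
6 -0.0382 [ 0.86 10.26 -2.05] 1.72 [ 0.614  -0.0332  0.1982] 18.59
7 -0.0386 [ 0.43  9.54 -2.02] 1.7 [ 0.614  -0.0336  0.1982] 18.91
8 -0.039 [ 1.02 10.33 -2.19] 1.81 [ 0.614  -0.034   0.1982] 19.23
9 -0.0394 [ 0.88 10.02 -1.76] 1.77 [ 0.614  -0.0344  0.1982] 19.54
10 -0.0398 [ 0.8   9.48 -2.28] 1.79 [ 0.614  -0.0348  0.1982] 19.86
11 -0.0408 [ 0.9  10.35 -1.62] 1.77 [ 0.614  -0.0359  0.1982] 20.18
12 -0.0412 [ 1.06 10.12 -2.03] 1.77 [ 0.614  -0.0362  0.1981] 20.49
13 -0.0416 [ 0.83 10.06 -2.28] 1.83 [ 0.6141 -0.0365  0.1982] 20.81
14 -0.042 [ 0.63 10.01 -1.63] 1.88 [ 0.6142 -0.0369  0.1968] 21.16
15 -0.0424 [ 0.39 10.01 -1.16] 1.93 [ 0.6142 -0.0373  0.1968] 21.48
16 -0.0428 [ 0.86 10.42 -1.63] 1.86 [ 0.6142 -0.0377  0.1968] 21.79
17 -0.0432 [ 0.54 10.17 -1.53] 1.83 [ 0.6142 -0.0381  0.1967] 22.11
18 -0.0436 [ 0.8   9.86 -1.07] 1.88 [ 0.6142 -0.0385  0.1967] 22.43
19 -0.044 [ 0.67  9.76 -1.55] 1.89 [ 0.6142 -0.0388  0.1967] 22.74
20 -0.0444 [ 0.67  9.82 -2.01] 1.89 [ 0.6142 -0.0393  0.1967] 23.06
21 -0.0448 [ 1.02 10.7  -1.37] 1.85 [ 0.6142 -0.0396  0.1967] 23.38
22 -0.0452 [ 1.14 10.13 -2.11] 1.85 [ 0.6142 -0.04    0.1967] 23.69
23 -0.0456 [ 0.87  9.72 -1.75] 1.84 [ 0.6142 -0.0404  0.1966] 24.01
24 -0.046 [ 1.05 10.75 -1.62] 1.95 [ 0.6142 -0.0405  0.1967] 24.32
25 -0.0464 [ 0.98 10.95 -1.76] 2.02 [ 0.6142 -0.0406  0.1966] 24.64
26 -0.0468 [ 0.6  11.56 -1.86] 2.15 [ 0.6142 -0.0406  0.1966] 24.96
27 -0.0472 [ 0.84 12.5  -2.34] 2.27 [ 0.6142 -0.0406  0.1966] 25.27
```

The flap reached its stop at TCP y = −0.0406 and the force is now rising. I raise it to 20 N and hold.

```bash
python3 - <<'E'
from h import *
f0=np.array([-.6,-.5,-2.6])
def F(n=4):
    a=[]
    for _ in range(n): bot.dwell(.02);a.append(bot.state()['contact_force'])
    return np.mean(a,0)-f0
p=np.load('p.npy'); f=F()
for i in range(12):
    if f[1]>19.5: break
    st=float(np.clip((20-f[1])/2.4*.8,.0002,.001)); p=p-st*PD
    bot.movel(p,rate=.012);f=F();s=bot.state();print('up',np.round(f,2),np.round(s['tcp_pos'],4),round(s['finger_gap'],4),round(s['time_s'],2))
np.save('p.npy',p)
t0=bot.state()['time_s'];lo=[]
while bot.state()['time_s']-t0<1.6:
    f=F(5);lo.append(f[1])
    if abs(f[1]-20)>.8: p=p-(20-f[1])/2.4*.5e-3*PD;bot.movel(p,rate=.012)
print('hold',np.round(lo,1),np.round(bot.state()['tcp_pos'],4),bot.state()['time_s'])
np.save('p.npy',p)
E
```

```text
up [ 0.46 13.66 -2.35] [ 0.6142 -0.0406  0.1967] 0.0177 25.66
up [ 1.43 14.86 -2.41] [ 0.6142 -0.0407  0.1967] 0.0177 25.98
up [ 1.08 16.89 -2.68] [ 0.6143 -0.0407  0.1967] 0.0179 26.29
up [ 0.96 18.   -2.81] [ 0.6143 -0.0408  0.1968] 0.0179 26.61
up [ 0.96 19.22 -2.73] [ 0.6143 -0.0408  0.1968] 0.0179 26.93
up [ 1.21 20.97 -2.91] [ 0.6143 -0.0409  0.1968] 0.018 27.24
hold [21.2 20.2 20.4 20.  20.1 20.3 20.4 20.5 20.2 20.3 20.3 20.3 20.1 20.4
 20.5 20.5 20.3] [ 0.6143 -0.0409  0.1968] 28.9083
```

```bash
python3 - <<'E'
from h import *
f0=np.array([-.6,-.5,-2.6])
q=np.array(bot.state()['tcp_pos']);q[2]=.1966
bot.movel(q+.0005*PD,rate=.02);print(np.round(bot.state()['contact_force']-f0,2))
bot.movel(q+.0050*PD,rate=.03);bot.dwell(.1);s=bot.state();print(np.round(s['contact_force']-f0,2),np.round(s['tcp_pos'],4))
b=q+.0050*PD
for dz in (.004,.009,.015,.022,.030,.045,.065):
    bot.movel(b+[0,0,dz],rate=.07);s=bot.state();f=np.array(s['contact_force'])-f0
    print(dz,np.round(f,2),np.round(s['torque'],2),np.round(s['tcp_pos'],4),round(s['time_s'],2))
    if np.linalg.norm(f)>5: print('STOP');break
E
```

```text
[0.1  3.8  0.45]
[ 0.78  0.28 -0.09] [ 0.6144 -0.0367  0.1966]
0.004 [0.08 1.34 0.73] [-0.   -0.01  0.  ] [ 0.6146 -0.036   0.2011] 30.33
0.009 [ 0.62  0.68 -0.09] [ 0.01 -0.12  0.01] [ 0.6146 -0.0358  0.2061] 30.58
0.015 [ 0.58  0.62 -0.25] [ 0.02 -0.15 -0.03] [ 0.6146 -0.0358  0.2122] 30.83
0.022 [ 0.07  1.4  -0.42] [-0.08 -0.14 -0.01] [ 0.6147 -0.0358  0.2193] 31.08
0.03 [0.34 1.1  0.59] [-0.01 -0.08 -0.05] [ 0.6147 -0.0358  0.2273] 31.35
0.045 [-0.14  0.6  -0.5 ] [-0.01 -0.1  -0.01] [ 0.6147 -0.0358  0.2424] 31.72
0.065 [0.37 1.57 0.72] [-0.06 -0.12 -0.03] [ 0.6145 -0.0358  0.2623] 32.15
```

Unhooked freely. I go above the rest and check how the pole sits in the gripper.

```bash
python3 - <<'E'
from h import *
import pickle
q=np.array(bot.state()['tcp_pos'])
bot.movel(q-.10*PD,rate=.2)
R=tool(np.radians(105.4),flip=-1);C=np.array([.5194,-.1370,0])
bot.movep(C+[0,0,.13],R);bot.dwell(.3)
s=bot.state();c=bot.read_camera('wrist');pickle.dump((c,s),open('w7.pkl','wb'))
ct=bot.read_camera('top');pickle.dump(ct,open('t7.pkl','wb'));cs=bot.read_camera('side');pickle.dump(cs,open('s7.pkl','wb'))
print(s['tcp_pos'],s['time_s'])
for fn in ('w3.pkl','w7.pkl'):
    c,s=pickle.load(open(fn,'rb'));T=np.array(s['tcp_pos']);R=np.array(s['ee_rot']).reshape(3,3);loc=lambda X:(X-T)@R
    m=cv2.inRange(cv2.cvtColor(c['image'],cv2.COLOR_RGB2HSV),(8,60,60),(28,255,255))
    e=[150+np.where(m[150:260,u]>0)[0].min() for u in range(302,328,4)];print(fn,'end row',np.median(e),loc(onplane(c,[(315,np.median(e))],T[2]+.0327,s)))
    L=[]
    for row in range(4,170,4):
        for u in range(310,320,2): L.append(loc(cloud(c,[(u,row)],s))[0])
    L=np.array(L);L=L[abs(L[:,1]+.0267)<.02];a=np.polyfit(L[:,2],L[:,1],1);print('shaft top slope',a, 'at .1:',np.polyval(a,.1),len(L))
    for row in (5,80,160):
        rz=c['range_z'][row,280:350];k=280+np.where((rz>0)&(rz<np.median(c['range_z'][row,312:318])+.02))[0];print(row,k.min(),k.max(),end='; ')
    print()
for fn in ('t3.pkl','t7.pkl'):
    ct=pickle.load(open(fn,'rb'));s=pickle.load(open(fn.replace('t','w'),'rb'))[1];T=np.array(s['tcp_pos']);R=np.array(s['ee_rot']).reshape(3,3)
    u,v=np.meshgrid(np.arange(262,332),np.arange(230,268));uv=np.c_[u.ravel(),v.ravel()];P=cloud(ct,uv);L=(P-T)@R
    k=(P[:,2]>.12)&(P[:,2]<.2)&(L[:,2]>.055)&(abs(L[:,0])<.03);a=np.polyfit(L[k,2],L[k,1],1);print(fn,'zmax',L[k,2].max(),'slope',a,np.polyval(a,.19))
# flap from side
a=pickle.load(open('s7.pkl','rb'))['image'];t=ct['image']
cv2.imwrite('pics/m7.png',cv2.cvtColor(np.hstack([cv2.resize(a[110:260,230:380],(400,400)),cv2.resize(t[110:310,120:320],(400,400))]),cv2.COLOR_RGB2BGR))
E
```

```text
[ 0.52078429 -0.13685656  0.13095694] 33.8
w3.pkl end row 201.0 [[ 0.00136486 -0.03266264  0.0516096 ]]
shaft top slope [-0.00043471 -0.02555933] at .1: -0.025602799540922944 210
5 298 331; 80 298 330; 160 299 329; 
w7.pkl end row 199.0 [[ 0.00136126 -0.03274587  0.05234534]]
shaft top slope [ 0.03490118 -0.02561248] at .1: -0.02212236286246489 210
5 299 331; 80 299 330; 160 300 329; 
t3.pkl zmax 0.20189028236719123 slope [ 0.02301588 -0.02876276] -0.024389745492726603
t7.pkl zmax 0.20221325336445856 slope [ 0.0338503  -0.02569523] -0.019263670152700155
```

View pics/m7.png

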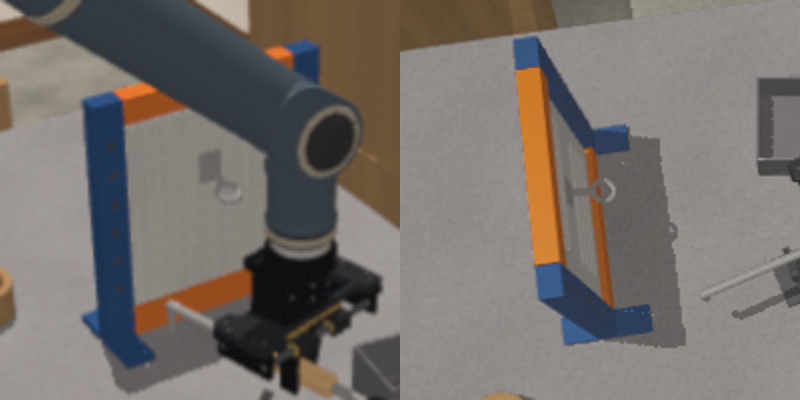

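Both views show the flap upright and shut. The pole didn't slide, but it pitched about 2° hook-down in the grip, so I level it by tilting the tool before laying it down.

```bash
python3 - <<'E'
from h import *
R=tool(np.radians(105.4),flip=-1);Rn=cv2.Rodrigues(R[:,0]*.0345)[0]@R
cen=np.array([.5194,-.1371,.0299])+R@[0,-.0208,.0016]
tgt=cen-Rn@np.array([0,-.0208,.0023]);print('cen',cen,tgt)
bot.movel(tgt+[0,0,.08],rate=.08,rotation=Rn)
bot.dwell(.2);s=bot.state();f0=np.array(s['contact_force']);err=tgt-np.array(s['tcp_pos']);err[2]=0;print('err',err)
off=np.clip(err,-.002,.002)
for dz in (.03,.012,.006,.003,.0015,.0003,-.0005):
    bot.movel(tgt+off+[0,0,dz],rate=.06);bot.dwell(.05);s=bot.state();d=np.array(s['contact_force'])-f0
    print(dz,np.round(d,2),np.round(s['torque'],2),np.round(np.array(s['tcp_pos'])-tgt,4),round(s['time_s'],2))
    if np.linalg.norm(d)>3: break
E
```

```text
cen [ 0.51897511 -0.13555745  0.0507    ] [ 0.519395   -0.13708185  0.02983304]
err [-0.00026357 -0.00016178  0.        ]
0.03 [-0.82 -0.43  0.14] [-0.06 -0.12  0.  ] [ 0.0001 -0.0002  0.0304] 35.58
0.012 [0.09 0.08 1.41] [-0.05 -0.12  0.03] [-0.0003 -0.      0.0118] 36.08
0.006 [-1.14 -0.76  0.24] [-0.09 -0.05 -0.02] [-0.0004 -0.0001  0.0059] 36.38
0.003 [-0.97 -0.75  0.47] [-0.07 -0.14 -0.03] [-0.0003 -0.0002  0.0029] 36.68
0.0015 [-1.22  0.49  1.1 ] [ 0.01 -0.11  0.01] [-0.0003 -0.0002  0.0015] 36.98
0.0003 [-1.19 -0.2   0.16] [-0.12 -0.25  0.04] [-0.0001 -0.0002  0.0003] 37.28
-0.0005 [-1.9  -0.37  7.57] [ 0.03  0.09 -0.02] [ 0.0001 -0.0001  0.    ] 37.58
```

Seated at the expected height with firm contact. I release, retreat and check.

```bash
python3 - <<'E'
from h import *
import pickle
s=bot.state();p=np.array(s['tcp_pos'])
bot.set_gripper(0.06);print(bot.state()['finger_gap'],np.round(bot.state()['contact_force'],2))
bot.movel(p+[0,0,.17],rate=.12);bot.dwell(.3)
s=bot.state();c=bot.read_camera('wrist');hsv=cv2.cvtColor(c['image'],cv2.COLOR_RGB2HSV)
m=cv2.inRange(hsv,(8,60,60),(28,255,255));m[:,:290]=0;m[:,340:]=0;m[:140]=0;m[290:]=0
ys,xs=np.where(m>0);P=cloud(c,np.c_[xs,ys],s);Q=onplane(c,np.c_[xs,ys],.0627,s)
print('handle',cv2.minAreaRect((Q[:,:2]*1000).astype(np.float32)),'z',np.percentile(P[:,2],[25,50,90]))
for row in (10,60,120):print(cloud(c,[(315,row)],s))
cv2.imwrite('pics/w8.png',cv2.cvtColor(c['image'],cv2.COLOR_RGB2BGR))
# retreat
bot.move_joints([75.579,26.849,-2.785,87.806,1.381,65.374,-4.715]);bot.dwell(.3)
ct=bot.read_camera('top');c0=pickle.load(open('top0.pkl','rb'));pickle.dump(ct,open('t8.pkl','wb'))
h=cv2.cvtColor(ct['image'],cv2.COLOR_RGB2HSV)
m=cv2.inRange(h,(8,60,100),(28,255,255));ys,xs=np.where(m[215:260,300:380]>0);Q=onplane(ct,np.c_[xs+300,ys+215],.0627);print('top handle',Q.mean(0),np.linalg.svd(Q-Q.mean(0))[2][0],bot.state()['time_s'])
df=cv2.absdiff(ct['image'],c0['image']).max(2);df[300:]=0;print('bin/carton diff',(df[140:200,290:410]>25).sum(),'tape',(cv2.absdiff(ct['image'],c0['image']).max(2)[300:345,145:195]>25).sum())
for uv in [(205,215),(207,190),(207,230)]: print('flap',cloud(ct,[uv]))
cv2.imwrite('pics/m8.png',cv2.cvtColor(np.hstack([cv2.resize(ct['image'][120:300,120:400],(560,360)),]),cv2.COLOR_RGB2BGR))
E
```

```text
0.05987432435125289 [-0.49  0.56  0.59]
handle ((520.3504638671875, -136.02090454101562), (18.94243049621582, 100.21220397949219), 14.969109535217285) z [0.0605398  0.06126908 0.0623238 ]
[[0.47588471 0.02776704 0.05519073]]
[[ 0.48540461 -0.00677888  0.05539713]]
[[ 0.49740917 -0.0503313   0.05523418]]
top handle [ 0.51981571 -0.13907641  0.0627    ] [-2.60706067e-01  9.65418224e-01  1.25054832e-30] 43.1083
bin/carton diff 0 tape 0
flap [[0.59316484 0.20832128 0.19576016]]
flap [[0.67968387 0.20798815 0.13997324]]
flap [[0.55396968 0.20771451 0.1906407 ]]
```

View pics/m8.png

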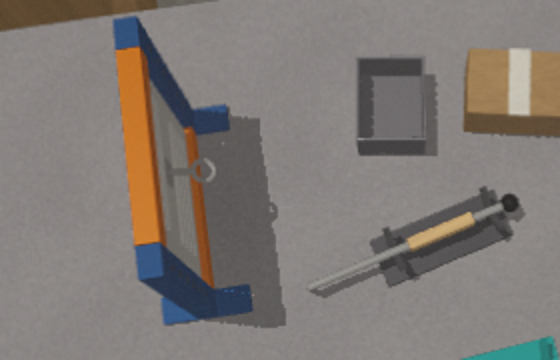

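The picture shows the flap upright at (190,180) and the pole back in the grey rest, hook end at (312,288) and knob at (510,203) as before. All checks pass, so I hand in.

```bash
python3 -c "
from station import bot
print(bot.close_job(), bot.state()['time_s'])"
```

```text
the job is handed in; nothing more can be done
the job is handed in; nothing more can be done
```

I closed the flap with the hooked pole and bedded its seal. I then laid the pole back in both saddles of the grey rest, the same way round as before, and handed the job in at about 43 s.

- **Closing and seal:** The flap was brought slowly onto its stop. The pull was then held at 20.0–21.2 N for 1.6 s, and no reading went above about 21 N.
- **Flap:** After the robot retreated it was still upright, at y = 0.208 m at heights of both 0.14 m and 0.196 m.
- **Pole:** The wrist camera put the handle within about 1 mm and 1° of where it lay before, with the shaft level. In the top camera it was also within about 1 mm.
- **Bystanders:** The areas around the carton, bin and tape roll showed no changed pixels in the top camera.

**Disagreements:**
- The top and wrist cameras differed by about 3 mm on the handle's position along the pole.
- Before I lowered the hook, the top view showed its end about 2–3 mm short. I moved it forward 1.5 mm and it went into the ring without contact force.
- The pole pitched about 2° hook-down in the grip, first seen after unhooking. I tilted the tool to level it before laying it down.

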